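# Shorten the strip gauge by one notch

## Task

The next paper strips are to be shorter. On the ridged wooden measuring board, lift the stop with the tall flat handle out of its notch, shift it one notch towards the other stop (the one with the low round knob) and lower it there, without letting it fall, until its plate sits flat on the ridges again. Leave the knob stop in its notch and let go of the handle when you are done.

Things in the scene. Friction and masses are not known exactly. Their poses are not given: they have to be found in the camera images.
- board: Fixed ridged board, 116 (x) x 240 (y, its length) mm; origin under its centre, on the table, z up. Five round ridges 20 mm thick lie across it at y -100, -50, 0, 50, 100, tops at z 30. The valleys between are four notches, at y -75, -25, 25, 75, x 0. Side cheeks: 92 mm apart inside, z 36 high. At the start the stops sit in the two end notches, either way round; the middle two are empty.
- fin_grip (a point): Centre of the tall handle of the loose wooden stop to move (about 130 g). Handle 44 (x) x 22 (y) x 50 (z) mm; y runs along the board, z up. Under it a plate 70 (x) x 64 (y) x 10 mm, top 25 mm below this point; under that a tab 60 (x) x 14 (y) mm, ending 51 mm below this point. Seated, the plate rests on two ridges, the tab has 8 mm play each way along y, and this point is 65 mm above the table.
- knob_top (a point): Top centre of the knob of the other stop, which stays in its end notch: same wood, same plate and tab, but a low round knob 30 mm across and 22 mm high. Seated, this point is 62 mm above the table. Its z axis is up.
Mind the look-alikes: they are no part of the job. Leave any yellow look-alike of the part that bears knob_top alone.

How it is judged:
By the outcome, as a careful person would: the job done as asked, in the order asked, and still so for the second after the job is handed in, with the robot touching nothing.
It also fails if it takes over 32 s, if anything falls off the work surface, if the arm or the gripper's body presses on something with over 40 N, if the wrist force passes 120 N, or if a joint passes its speed limit or range.

## Robot

A 7-joint arm with a two-finger parallel gripper is mounted at the origin on the work surface. World frame = base frame: x ahead of the robot, y to its left, z up, the work surface at z = 0. Lengths are in m, angles in rad, forces in N, time in s.
With the tool pointing down it reaches from about 0.425 to 0.975 m from the base axis. Payload 16.7 kg.
Tool frame: the origin (TCP) lies at the very end of the fingers, on their centre line; the grasp point (between the pads) lies 19 mm behind it; x points along the fingers, z is the direction in which the jaws open and shut, and the axes are right-handed (so a half turn about x gives the same grasp; the last joint's range is limited). The gripper opens to 85 mm and grips with 20 to 120 N. Pads are 22 mm wide; open, the fingers measure 114 mm over their backs; the gripper's body (76 mm by 85 mm) begins 54 mm behind the grasp point. The pads swing forward as they close: fully open they stand 13 mm farther back than shut.
Start: joints at [1.127, 0.426, 0.074, 1.606, -0.034, 1.111, -0.067], TCP at [0.195, -0.646, 0.231] pointing down, gripper open.
Joint ranges: [-2.85, 2.85], [-0.5, 2.14], [-1.23, 1.37], [0.21, 2.46], [-1.02, 4.16], [0.16, 2.05], [-2.73, 2.73]. Speed limits (rad/s): [1.89, 1.89, 2.39, 2.39, 3.01, 3.01, 3.01].

## Interface

Orientations are given as a rotation vector (axis times angle).
In Python, from cell import bot gives the robot as it stands. The module is installed in compiled form; this text tells all that it offers.
- The arm moves only by the tool play_rows, never from a script. Its argument "increments" is a list of rows, each a list of 7 numbers: the shift along the tool's x, y, z in m, then the turn, a rotation vector about the tool's x, y, z in degrees, then the closure, from -1 (fully open) to 1 (shut). A call has exactly 5 rows; each row is the pose to reach, as a shift and turn from the pose commanded when the call began, along the tool's axes at that moment; what a row does not reach only later rows make up. A row lasts 1/8 s, in which the tool goes at most 62.5 mm and 10.7 degrees, less where a joint would pass 70% of its speed; a pose out of reach is approached as far as the arm can. A call with a gripper value outside its range is refused whole. The fingers move at their own pace and stop on an object; "squeeze" is the grip in N (left out, the last holds). Time passes only in rows, so rows that repeat a pose let the fingers close, or fill a call up. It gives the time, the measured TCP pose, the force and the opening at its end, in the units of the state.
- bot.get_obs(): the state, without advancing time (a new reading comes with each control period).
- bot.snapshot(name): name is "side" or "top"; returns the picture (384x512x3 uint8, blue, green, red); there is no depth.
- bot.camera_params(name): a dict with "camera_matrix" (3x3 intrinsics, pixels), "distortion" ([k1, k2, p1, p2, k3] as OpenCV has them; the pictures are not rectified), "R" (3x3) and "t" (3): a world point X has camera coordinates R X + t. Camera axes: x right, y down, z forward; pixel columns grow to the right and rows downward; lengths in m; the calibration is good to about 2 mm. A picture is of the moment at which its call begins. camera_params takes no time and is no camera call.
- bot.job_done(): hands the job in, once; it reports no verdict.
Trained networks look in the newest picture that a camera, given by its name, has taken for a name from the list of things; names that differ only in an ending like _2 or _b are one class to them, and where a whole thing is asked for, a point or a joint stands for the part that bears it (a point fixed in the world has none). Each returns a list of dicts, best first, with "confidence" (0 to 1); they miss things now and then, are a little off and sometimes report something else, mostly with a low value. They report only what shows in the picture. A call takes as long as a camera call. They do not tell look-alikes from the thing itself.
- bot.find_in(target, camera): "box" ([left, top, right, bottom] in pixels, round what is visible of it).
- bot.silhouettes(target, camera): "mask" (384x512 bool, what is visible of it) and "box" ([left, top, right, bottom] in pixels, round what is visible of it).
The state is a dict: "t": time; "joint_pos": joint angles; "joint_vel": joint speeds; "joint_torque": joint torques, N m; "position": TCP position; "ee_rot": TCP orientation; "ft_force": force on the tool from outside, world axes, zero at the start; "wrist_torque": the same for the moment, N m; "opening": opening from 0.0 (shut) to 1.0 (fully open).
Only numpy, scipy, OpenCV 4.12 (cv2) and the standard library are available. Lean on these libraries where they do the work, as an engineer would, in place of code of your own. Each camera call takes 0.05 s, during which the arm holds its last target.

## Working session

There is one attempt and no reset: what is moved stays moved. The work goes in short steps, Python scripts to look and compute and a tool call to move; the robot and the scene stay as the last step left them, time stands still between calls to the robot, and variables do not carry over. Pictures are saved under pics/ and viewed, and the job is handed in when it is done.

Besides the shell and the picture viewer there is one more tool, called after "Call:" as a command line: name --pt "numbers of a row" for each row, then --argument value for the rest. play_rows: Moves the arm, as the interface text tells. Its arguments: {"type":"object","properties":{"increments":{"type":"array","items":{"type":"array","items":{"type":"number"}}},"squeeze":{"type":"number"}},"required":["increments"]}

```bash
mkdir -p pics; python3 - <<'E'
from cell import bot
import cv2
o=bot.get_obs()
print(o['t'],o['position'],o['ee_rot'],o['opening'])
for c in('side','top'):
    im=bot.snapshot(c);cv2.imwrite(f'pics/{c}0.png',im)
    p=bot.camera_params(c);print(c,p)
    for n in('board','fin_grip','knob_top'):
        print(n,[(round(d['confidence'],2),d['box']) for d in bot.find_in(n,c)])
E
```

```text
0.0 [ 0.19529514 -0.64569954  0.23059604] [ 0.99090444  1.33508574 -0.98974518] 0.9985008046761227
side {'camera_matrix': array([[487.56258053,   0.        , 255.08930812],
       [  0.        , 487.56258053, 186.74173648],
       [  0.        ,   0.        ,   1.        ]]), 'distortion': array([-0.10649709,  0.        ,  0.        ,  0.        ,  0.        ]), 'R': array([[-0.87113908, -0.49078814,  0.01561103],
       [-0.3918745 ,  0.675709  , -0.62438107],
       [ 0.29589031, -0.55004032, -0.78096387]]), 't': array([0.56668554, 0.14875181, 1.1005704 ])}
board [(0.75, [222.6, 117.0, 312.6, 199.2])]
fin_grip [(0.75, [265.0, 113.3, 298.2, 143.8])]
knob_top [(0.92, [303.9, 159.9, 340.8, 189.2]), (0.7, [169.6, 268.8, 213.5, 309.5]), (0.64, [234.5, 157.7, 269.2, 186.7]), (0.59, [262.5, 211.5, 302.7, 243.8])]
top {'camera_matrix': array([[443.43752977,   0.        , 249.42066745],
       [  0.        , 443.43752977, 196.99855402],
       [  0.        ,   0.        ,   1.        ]]), 'distortion': array([-0.03860282,  0.        ,  0.        ,  0.        ,  0.        ]), 'R': array([[-0.0249755 , -0.99947441, -0.02066732],
       [-0.99447488,  0.02694851, -0.10145679],
       [ 0.10196042,  0.01801919, -0.99462525]]), 't': array([0.17861735, 0.56057953, 0.94305029])}
board [(0.74, [258.0, 150.8, 370.2, 212.3])]
fin_grip [(0.87, [332.6, 165.3, 362.4, 201.3])]
knob_top [(0.91, [298.7, 225.7, 341.1, 269.3]), (0.86, [113.5, 189.9, 143.9, 222.2]), (0.85, [220.8, 229.8, 256.0, 258.6]), (0.84, [261.8, 164.3, 294.3, 194.6])]
```

View pics/side0.png

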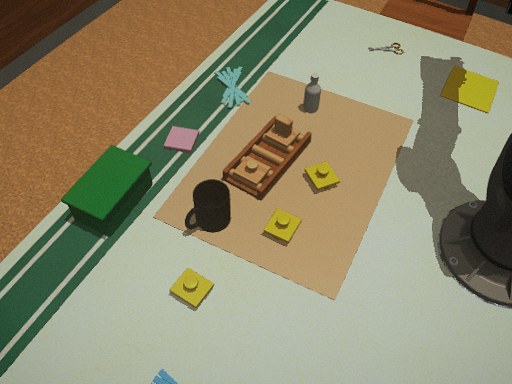

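View pics/top0.png

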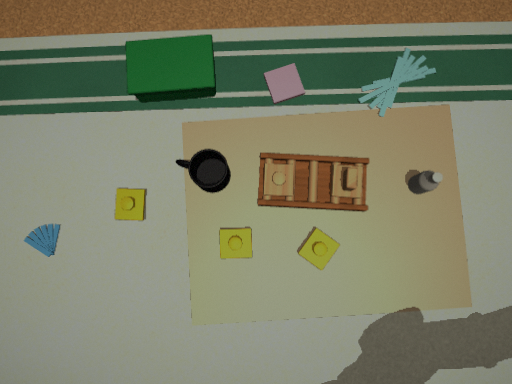

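Side view: board at px (222–312, 117–199), tall fin at the far end near (285,127), knob at (253,165). Top view: fin at (352,178), knob at (279,178), so the fin moves towards image left. The three yellow look-alikes lie off the board. Next I'll enlarge the board.

```bash
python3 - <<'E'
import cv2
a=cv2.imread('pics/top0.png')[140:225,245:380];b=cv2.imread('pics/side0.png')[105:205,215:325]
cv2.imwrite('pics/topz.png',cv2.resize(a,None,fx=5.5,fy=5.5,interpolation=cv2.INTER_CUBIC))
cv2.imwrite('pics/sidez.png',cv2.resize(b,None,fx=6,fy=6,interpolation=cv2.INTER_CUBIC))
E
```

```text
(no output)
```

View pics/topz.png

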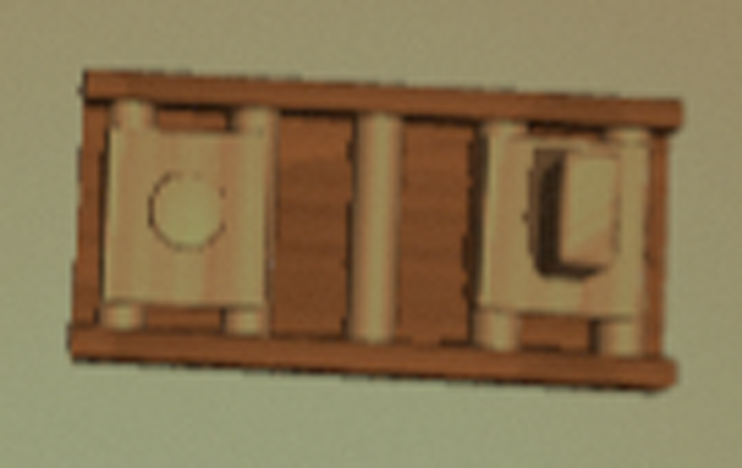

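View pics/sidez.png

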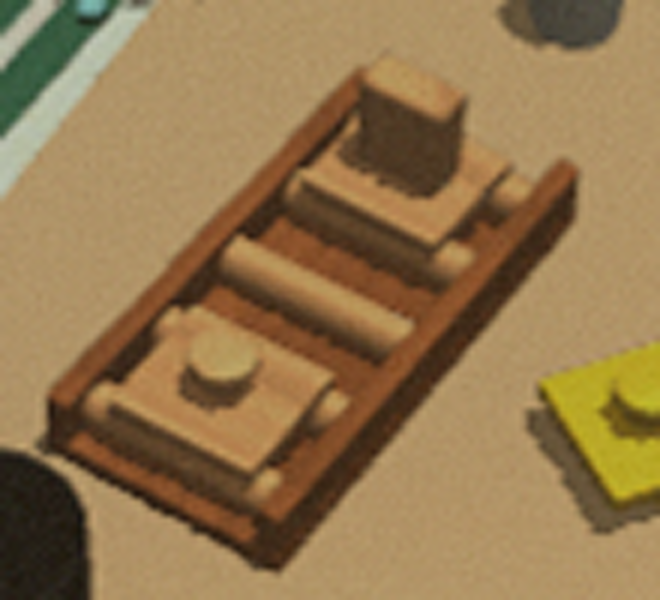

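```bash
cat > h.py <<'E'
import numpy as np,cv2
from cell import bot
from scipy.spatial.transform import Rotation as Ro
P={c:bot.camera_params(c) for c in('side','top')}
def back(c,uv,z):
    p=P[c];n=cv2.undistortPoints(np.array([[uv]],float),p['camera_matrix'],p['distortion'])[0,0]
    d=p['R'].T@np.array([*n,1]);C=-p['R'].T@p['t'];return C+d*(z-C[2])/d[2]
def proj(c,X):
    p=P[c];return cv2.projectPoints(np.array(X,float).reshape(-1,3),cv2.Rodrigues(p['R'])[0],p['t'],p['camera_matrix'],p['distortion'])[0][:,0]
def zt(u,v):return ((u+.5)/5.5-.5+245,(v+.5)/5.5-.5+140)
def zs(u,v):return ((u+.5)/6-.5+215,(v+.5)/6-.5+105)
E
python3 - <<'E'
from h import *
T=[('cheekTL',(86,71),.036),('cheekTR',(682,100),.036),('BL',(70,355),.036),('BR',(676,362),.036),('BRin',(676,360),.036),('knob',(187,210),.062),('fin1',(566,150),.09),('fin2',(619,153),.09),('fin3',(614,243),.09),('fin4',(560,266),.09),('pl1',(110,128),.04),('pl2',(268,135),.04),('pl3',(266,306),.04),('pl4',(104,298),.04),('ridge mid top',(380,112),.03),('ridgemid bot',(372,340),.03)]
for n,u,z in T: print('top',n,back('top',zt(*u),z).round(4))
S=[('finA',(383,55),.09),('finB',(467,97),.09),('finC',(448,120),.09),('finD',(361,84),.09),('knob',(224,355),.062),('cheekNearL',(50,400),.036),('cheekfarR',(577,182),.036),('cheekfarRin',(562,160),.036),('cheeknearR',(275,525),.036)]
for n,u,z in S: print('side',n,back('side',zs(*u),z).round(4))
E
```

```text
top cheekTL [0.6624 0.1376 0.036 ]
top cheekTR [ 0.644  -0.1001  0.036 ]
top BL [0.5484 0.1471 0.036 ]
top BR [ 0.5392 -0.0921  0.036 ]
top BRin [ 0.5399 -0.0922  0.036 ]
top knob [0.6013 0.1002 0.062 ]
top fin1 [ 0.6161 -0.0416  0.09  ]
top fin2 [ 0.6144 -0.0614  0.09  ]
top fin3 [ 0.5803 -0.0579  0.09  ]
top fin4 [ 0.5722 -0.0372  0.09  ]
top pl1 [0.6383 0.1287 0.04  ]
top pl2 [0.6337 0.066  0.04  ]
top pl3 [0.5654 0.0692 0.04  ]
top pl4 [0.5703 0.133  0.04  ]
top ridge mid top [0.6435 0.0199 0.03  ]
top ridgemid bot [0.5516 0.0267 0.03  ]
side finA [ 0.6154 -0.0563  0.09  ]
side finB [ 0.5729 -0.0514  0.09  ]
side finC [ 0.5735 -0.0349  0.09  ]
side finD [ 0.6151 -0.0357  0.09  ]
side knob [0.6017 0.1042 0.062 ]
side cheekNearL [0.662 0.141 0.036]
side cheekfarR [ 0.5293 -0.0808  0.036 ]
side cheekfarRin [ 0.5408 -0.0897  0.036 ]
side cheeknearR [0.5513 0.1515 0.036 ]
```

```bash
cat >> h.py <<'E'
a=np.deg2rad(4.4)
yb=np.array([np.sin(a),np.cos(a),0]);xb=np.array([np.cos(a),-np.sin(a),0])
def goal(s=1):
    x=np.array([0,0,-1.]);z=s*yb;return np.column_stack([x,np.cross(z,x),z])
def inc(pos,s=1):
    o=bot.get_obs();R=Ro.from_rotvec(o['ee_rot']).as_matrix()
    d=R.T@(np.array(pos)-o['position']);r=np.rad2deg(Ro.from_matrix(R.T@goal(s)).as_rotvec())
    print('t',round(o['t'],2),'shift',d.round(4),'turn',r.round(2),'F',o['ft_force'].round(1),'op',round(o['opening'],3));return R
E
python3 - <<'E'
from h import *
print(inc([.595,-.047,.2],1));inc([.595,-.047,.2],-1)
print(proj('top',[[.595,-.047,.09]]),proj('side',[[.595,-.047,.09]]))
E
```

```text
t 0.4 shift [ 0.0313  0.5559 -0.4576] turn [-1.5877e+02 -0.0000e+00 -2.0000e-02] F [-0.3 -0.5  0.5] op 1.0
[[-6.01031842e-05  9.57159916e-01  2.89559824e-01]
 [ 2.51877513e-04  2.89559829e-01 -9.57159883e-01]
 [-9.99999966e-01  1.54052515e-05 -2.58490527e-04]]
t 0.4 shift [ 0.0313  0.5559 -0.4576] turn [ 2.123e+01 -1.000e-02  0.000e+00] F [-0.3 -0.5  0.5] op 1.0
[[350.61627983 176.87750599]] [[283.83639953 118.70607777]]
```

Call:
play_rows --pt "0 0.045 -0.037 3 0 0 -1" --pt "0 0.09 -0.074 6 0 0 -1" --pt "0 0.135 -0.111 9 0 0 -1" --pt "0 0.18 -0.148 12 0 0 -1" --pt "0 0.225 -0.185 15 0 0 -1"

```text
t: 1.02
position: [0.3581, -0.4022, 0.2316]
ee_rot: [1.187, 1.223, -1.187]
ft_force: [0.3, -1.1, -0.8]
opening: 1.002
```

```bash
python3 - <<'E'
from h import *
inc([.595,-.047,.2],-1);print(bot.get_obs()['joint_pos'].round(2))
E
```

```text
t 1.02 shift [ 0.0316  0.2475 -0.3479] turn [ 6.13  0.03 -0.03] F [ 0.3 -1.1 -0.8] op 1.002
[ 0.73  0.2  -0.01  1.91  0.    1.03 -0.82]
```

Call:
play_rows --pt "0.0 0.034 -0.048 2 0 0 -1" --pt "0 0.068 -0.096 4 0 0 -1" --pt "0.0 0.102 -0.144 6 0 0 -1" --pt "0 0.136 -0.192 6.1 0 0 -1" --pt "0 0.17 -0.24 6.1 0 0 -1"

```text
t: 1.65
position: [0.5204, -0.1569, 0.2317]
ee_rot: [1.264, 1.172, -1.264]
ft_force: [0.5, -0.9, 0.3]
opening: 1.0
```

```bash
python3 - <<'E'
from h import *
inc([.595,-.047,.13],-1)
E
```

```text
t 1.65 shift [ 0.1017  0.0661 -0.1152] turn [ 0.12  0.01 -0.04] F [ 0.5 -0.9  0.3] op 1.0
```

Call:
play_rows --pt "0.0 0.022 -0.038 0.1 0 0 -1" --pt "0.0 0.044 -0.077 0.1 0 0 -1" --pt "0.02 0.066 -0.115 0.1 0 0 -1" --pt "0.06 0.066 -0.115 0.1 0 0 -1" --pt "0.085 0.066 -0.115 0.1 0 0 -1"

```text
t: 2.28
position: [0.5934, -0.0481, 0.1446]
ee_rot: [1.264, 1.174, -1.265]
ft_force: [-0.1, 0.1, 1.0]
opening: 1.0
```

```bash
python3 - <<'E'
from h import *
for c in('top','side'):
    im=bot.snapshot(c);cv2.imwrite(f'pics/{c}1.png',cv2.resize(im[90:240,200:400],None,fx=3.5,fy=3.5))
inc([.595,-.047,.05],-1);print(bot.get_obs()['position'])
E
```

```text
t 2.38 shift [ 0.0938  0.0029 -0.0019] turn [0.05 0.01 0.25] F [0.3 0.5 0.1] op 1.0
[ 0.59233755 -0.04864381  0.14379713]
```

View pics/top1.png

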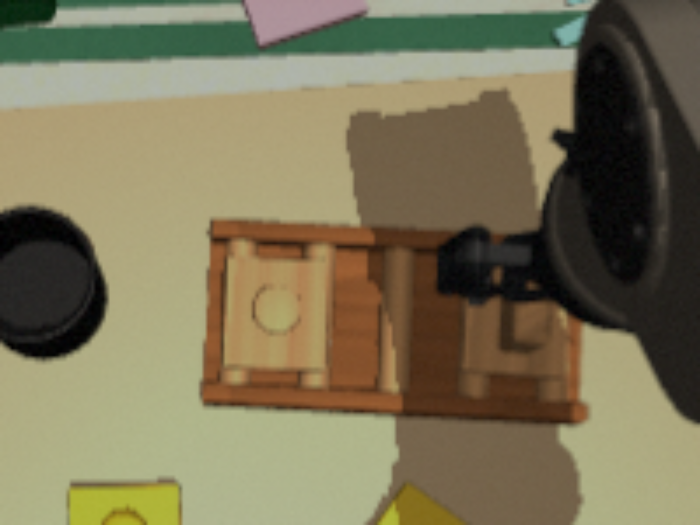

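View pics/side1.png

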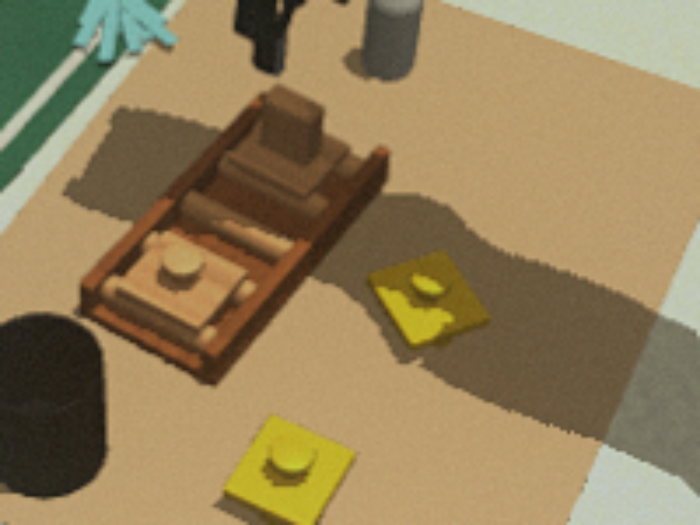

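```bash
python3 - <<'E'
from h import *
o=bot.get_obs();p=o['position'];print(p,o['t'])
X=[p,p+.042*yb+[0,0,.013],p-.042*yb+[0,0,.013],[.595,-.047,.09],[.595,-.047,.05],p+.057*yb+[0,0,.013]]
for c,o in(('top',0),('side',0)): print(c,((proj(c,X)-[200,90])*3.5).round(0).tolist())
im=bot.snapshot('side');cv2.imwrite('pics/side1b.png',cv2.resize(im[40:200,180:380],None,fx=3.5,fy=3.5))
E
```

```text
[ 0.59233755 -0.04864381  0.14379713] 2.375
top [[550.0, 295.0], [479.0, 287.0], [632.0, 295.0], [527.0, 304.0], [514.0, 314.0], [451.0, 286.0]]
side [[303.0, 44.0], [272.0, 64.0], [335.0, -2.0], [293.0, 100.0], [290.0, 140.0], [260.0, 76.0]]
```

View pics/side1b.png

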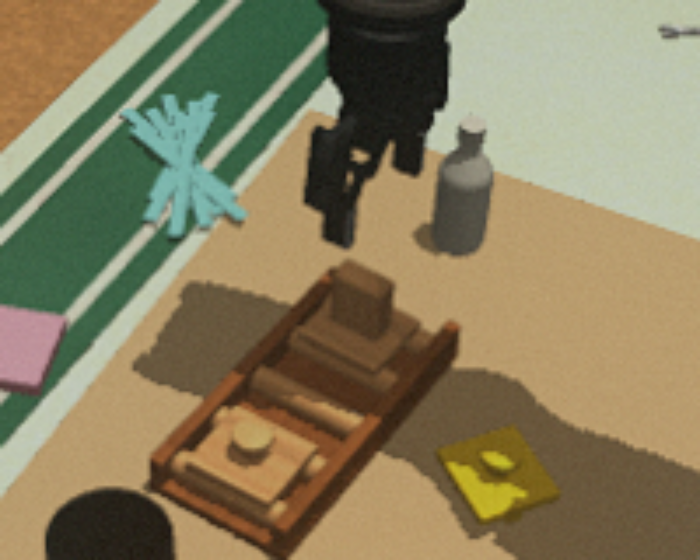

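Call:
play_rows --pt "0.0 0.003 -0.002 0 0 0 -1" --pt "0.03 0.003 -0.002 0 0 0 -1" --pt "0.06 0.003 -0.002 0 0 0 -1" --pt "0.085 0.003 -0.002 0 0 0 -1" --pt "0.095 0.003 -0.002 0 0 0 -1"

```text
t: 3.05
position: [0.5974, -0.047, 0.0513]
ee_rot: [1.265, 1.172, -1.265]
ft_force: [0.1, -0.3, 0.3]
opening: 1.0
```

```bash
python3 - <<'E'
from h import *
inc([.595,-.047,.05],-1);print(bot.get_obs()['position'])
im=bot.snapshot('side');cv2.imwrite('pics/side2.png',cv2.resize(im[40:200,180:380],None,fx=3.5,fy=3.5))
E
```

```text
t 3.05 shift [ 0.0013 -0.0024  0.0002] turn [ 0.02 -0.   -0.01] F [ 0.1 -0.3  0.3] op 1.0
[ 0.59736644 -0.04697853  0.05133235]
```

View pics/side2.png

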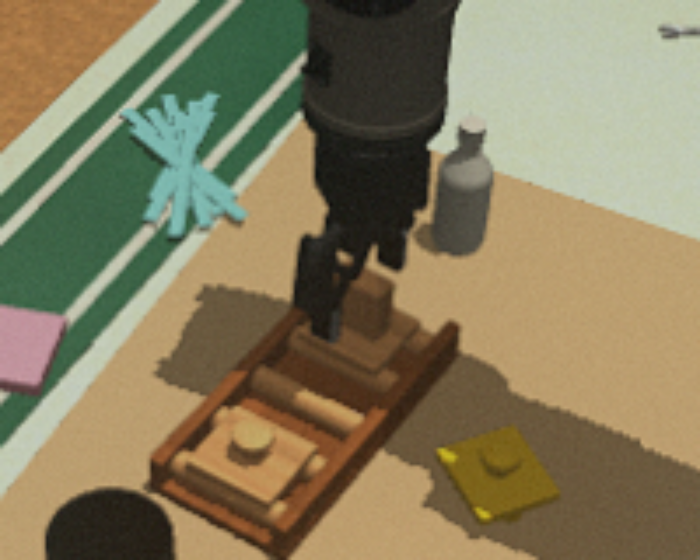

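Call:
play_rows --pt "0.0 -0.002 0 0 0 0 0" --pt "0 -0.002 0 0 0 0 0.5" --pt "0 -0.002 0 0 0 0 1" --pt "0 -0.002 0 0 0 0 1" --pt "0 -0.002 0 0 0 0 1" --squeeze 50

```text
t: 3.72
position: [0.5954, -0.0469, 0.052]
ee_rot: [1.266, 1.171, -1.265]
ft_force: [-2.2, 0.2, 5.9]
opening: 0.249
```

Call:
play_rows --pt "0.0 0 0 0 0 0 1" --pt "0 0 0 0 0 0 1" --pt "0 0 0 0 0 0 1" --pt "0 0 0 0 0 0 1" --pt "0 0 0 0 0 0 1"

```text
t: 4.35
position: [0.5954, -0.0468, 0.0521]
ee_rot: [1.266, 1.171, -1.265]
ft_force: [-2.2, 0.1, 7.6]
opening: 0.249
```

```bash
python3 - <<'E'
from h import *
inc([.595,-.047,.05],-1);o=bot.get_obs();print(o['position'],o['wrist_torque'])
im=bot.snapshot('side');cv2.imwrite('pics/side3.png',cv2.resize(im[40:200,180:380],None,fx=3.5,fy=3.5))
E
```

```text
t 4.35 shift [ 0.0021 -0.0004  0.0002] turn [ 0.02 -0.   -0.05] F [-2.2  0.1  7.6] op 0.249
[ 0.59540361 -0.0468203   0.05205381] [ 0.02333852  0.42425959 -0.11709795]
```

View pics/side3.png

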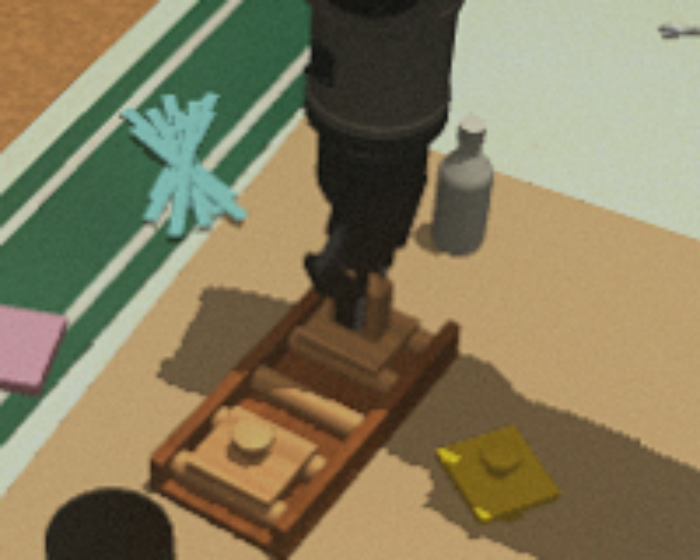

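Call:
play_rows --pt "-0.004 0 0 0 0 0 1" --pt "-0.01 0 0 0 0 0 1" --pt "-0.018 0 0 0 0 0 1" --pt "-0.026 0 0 0 0 0 1" --pt "-0.032 0 0 0 0 0 1"

```text
t: 5.03
position: [0.5952, -0.0468, 0.0841]
ee_rot: [1.265, 1.172, -1.265]
ft_force: [0.4, 0.7, 0.2]
opening: 0.248
```

```bash
python3 - <<'E'
from h import *
t=np.array([.597,.025,0])-.025*yb; t[2]=.085;print(t)
inc(t,-1);o=bot.get_obs();print(o['position'],o['wrist_torque'])
for c in('top','side'):
    im=bot.snapshot(c);cv2.imwrite(f'pics/{c}4.png',cv2.resize(im[80:220,200:380],None,fx=4,fy=4,interpolation=cv2.INTER_CUBIC))
E
```

```text
[5.95082024e-01 7.36811943e-05 8.50000000e-02]
t 5.03 shift [-0.0009 -0.0037 -0.0468] turn [ 0.03 -0.   -0.03] F [0.4 0.7 0.2] op 0.248
[ 0.59522206 -0.04682693  0.08408052] [ 0.02211624 -0.01170738  0.08823828]
```

View pics/side4.png

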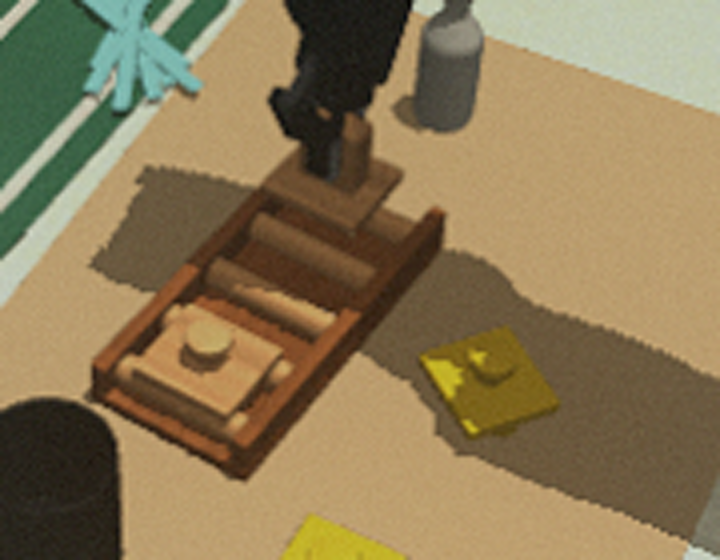

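View pics/top4.png

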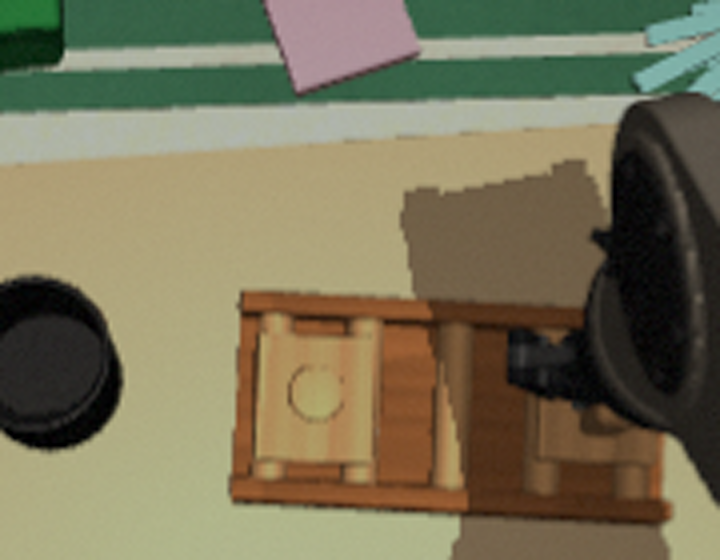

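Call:
play_rows --pt "0 0 -0.01 0 0 0 1" --pt "0 -0.001 -0.022 0 0 0 1" --pt "0 -0.002 -0.034 0 0 0 1" --pt "0 -0.003 -0.044 0 0 0 1" --pt "0 -0.003 -0.047 0 0 0 1"

```text
t: 5.75
position: [0.5956, 0.0014, 0.0833]
ee_rot: [1.264, 1.173, -1.264]
ft_force: [-0.0, -0.6, -1.0]
opening: 0.25
```

```bash
python3 - <<'E'
from h import *
t=np.array([.597,.025,0])-.025*yb; t[2]=.052
inc(t,-1);o=bot.get_obs();print(o['position'],o['wrist_torque'])
for c in('top','side'):
    im=bot.snapshot(c);cv2.imwrite(f'pics/{c}5.png',cv2.resize(im[80:220,200:380],None,fx=4,fy=4,interpolation=cv2.INTER_CUBIC))
# predicted plate top corners (crop coords)
c=o['position']*1.;pz=.072
X=[np.array([c[0],c[1],pz])+i*.035*xb+j*.032*yb for i,j in((1,1),(1,-1),(-1,-1),(-1,1))]
B=np.array([.597,.025,.03])
Rg=[B+k*.05*yb+i*.046*xb for k in(-2,-1,0,1,2) for i in(-1,1)]
for n in('top','side'):print(n,((proj(n,X)-[200,80])*4).round().tolist(),((proj(n,Rg)-[200,80])*4).round().tolist())
E
```

```text
t 5.75 shift [ 0.0313 -0.0004  0.0014] turn [ 0.1  -0.01  0.  ] F [-0.  -0.6 -1. ] op 0.25
[0.5955654  0.00141536 0.08331007] [ 0.00337068  0.07322425 -0.0331691 ]
top [[445.0, 325.0], [566.0, 331.0], [562.0, 463.0], [440.0, 457.0]] [[629.0, 496.0], [633.0, 330.0], [537.0, 491.0], [542.0, 325.0], [446.0, 487.0], [452.0, 321.0], [354.0, 482.0], [361.0, 317.0], [263.0, 478.0], [271.0, 312.0]]
side [[223.0, 229.0], [278.0, 170.0], [372.0, 214.0], [318.0, 276.0]] [[416.0, 227.0], [298.0, 171.0], [377.0, 273.0], [257.0, 215.0], [337.0, 321.0], [215.0, 260.0], [294.0, 371.0], [171.0, 308.0], [249.0, 423.0], [125.0, 357.0]]
```

View pics/side5.png

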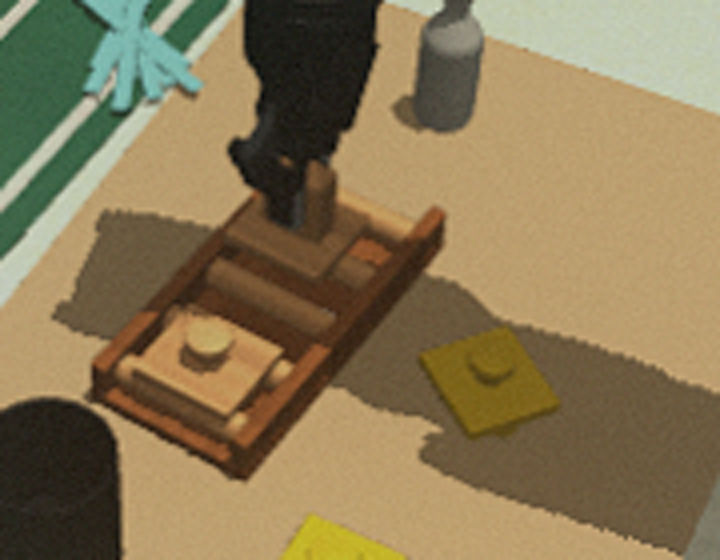

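View pics/top5.png

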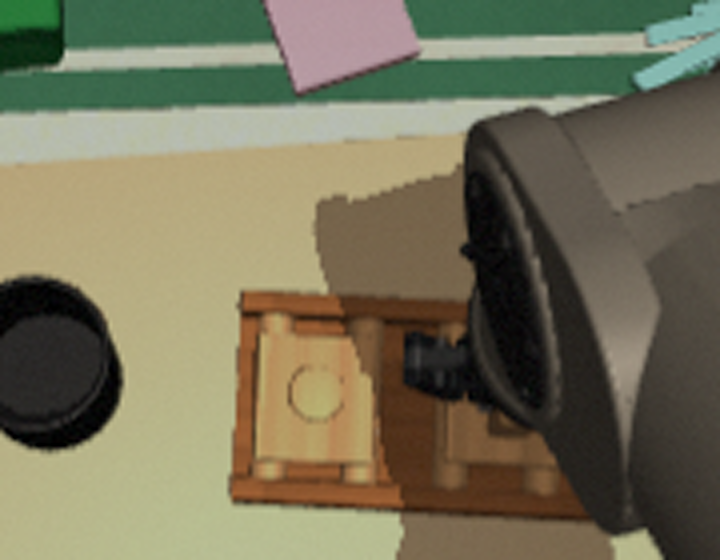

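Call:
play_rows --pt "0.003 0 0.001 0 0 0 1" --pt "0.009 0 0.002 0 0 0 1" --pt "0.015 0 0.002 0 0 0 1" --pt "0.02 0 0.002 0 0 0 1" --pt "0.024 0 0.002 0 0 0 1"

```text
t: 6.48
position: [0.5953, -0.0017, 0.0588]
ee_rot: [1.265, 1.172, -1.265]
ft_force: [-0.0, -0.3, -1.4]
opening: 0.25
```

```bash
python3 - <<'E'
from h import *
inc([.595,0,.052],-1);o=bot.get_obs();print(o['position'],o['wrist_torque'])
E
```

```text
t 6.47 shift [ 0.0068 -0.0005 -0.0017] turn [ 0.03 -0.    0.02] F [-0.  -0.3 -1.4] op 0.25
[ 0.59534952 -0.0017478   0.05884303] [ 0.02807597 -0.03418036  0.02071183]
```

Call:
play_rows --pt "0.002 0 0 0 0 0 1" --pt "0.004 0 0 0 0 0 1" --pt "0.0055 0 0 0 0 0 1" --pt "0.0065 0 0 0 0 0 1" --pt "0.0068 0 0 0 0 0 1"

```text
t: 7.1
position: [0.5955, -0.0017, 0.0525]
ee_rot: [1.265, 1.172, -1.265]
ft_force: [-0.4, -0.8, -0.9]
opening: 0.254
```

```bash
python3 - <<'E'
from h import *
inc([.595,0,.052],-1);o=bot.get_obs();print(o['position'],o['wrist_torque'])
E
```

```text
t 7.1 shift [ 0.0005 -0.0006 -0.0017] turn [ 0.03 -0.   -0.  ] F [-0.4 -0.8 -0.9] op 0.254
[ 0.59549889 -0.00170345  0.05254111] [0.02096052 0.03203415 0.0421304 ]
```

Call:
play_rows --pt "0.0003 0 0 0 0 0 1" --pt "0.0005 0 0 0 0 0 1" --pt "0.0007 0 0 0 0 0 1" --pt "0.0009 0 0 0 0 0 1" --pt "0.001 0 0 0 0 0 1"

```text
t: 7.72
position: [0.5955, -0.0017, 0.052]
ee_rot: [1.265, 1.172, -1.265]
ft_force: [-4.5, -0.8, 9.6]
opening: 0.251
```

```bash
python3 - <<'E'
from h import *
inc([.595,0,.052],-1);o=bot.get_obs();print(o['position'],o['wrist_torque'])
im=bot.snapshot('side');cv2.imwrite('pics/side6.png',cv2.resize(im[80:220,200:380],None,fx=4,fy=4,interpolation=cv2.INTER_CUBIC))
E
```

```text
t 7.72 shift [ 0.     -0.0007 -0.0017] turn [ 0.03  0.   -0.01] F [-4.5 -0.8  9.6] op 0.251
[ 0.59553792 -0.00172892  0.05203968] [ 0.00353893  0.91225498 -0.00416144]
```

View pics/side6.png

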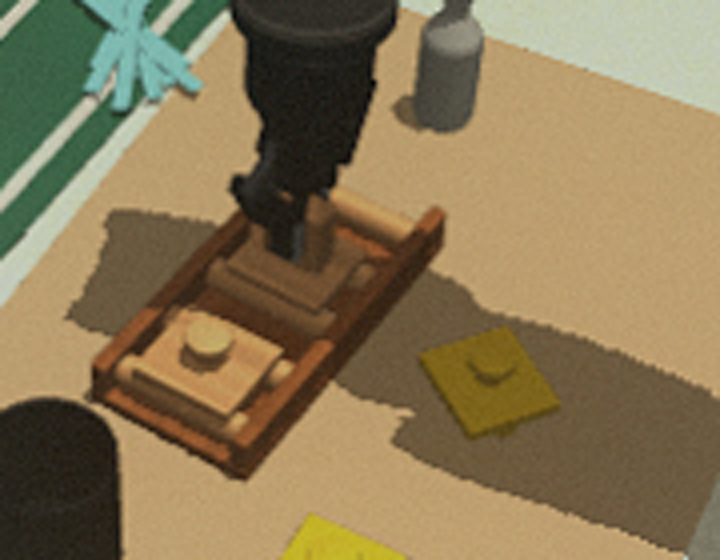

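Call:
play_rows --pt "-0.0008 0 0 0 0 0 0.3" --pt "-0.0008 0 0 0 0 0 0" --pt "-0.0008 0 0 0 0 0 -0.4" --pt "-0.0008 0 0 0 0 0 -0.4" --pt "-0.0008 0 0 0 0 0 -0.4"

```text
t: 8.4
position: [0.5955, -0.0017, 0.0523]
ee_rot: [1.265, 1.172, -1.265]
ft_force: [0.3, 0.5, 0.2]
opening: 0.704
```

Call:
play_rows --pt "-0.005 0 0 0 0 0 -0.4" --pt "-0.02 0 0 0 0 0 -0.4" --pt "-0.05 0 0 0 0 0 -0.4" --pt "-0.09 0 0 0 0 0 -0.4" --pt "-0.13 0 0 0 0 0 -0.4"

```text
t: 9.02
position: [0.5954, -0.0017, 0.1847]
ee_rot: [1.266, 1.172, -1.264]
ft_force: [0.5, -0.2, -0.5]
opening: 0.698
```

Call:
play_rows --pt "-0.01 -0.03 0.03 0 0 0 -0.4" --pt "-0.01 -0.06 0.07 0 0 0 -0.4" --pt "-0.01 -0.09 0.11 0 0 0 -0.4" --pt "-0.01 -0.12 0.15 0 0 0 -0.4" --pt "-0.01 -0.13 0.17 0 0 0 -0.4"

```text
t: 9.65
position: [0.4511, -0.1633, 0.1936]
ee_rot: [1.267, 1.17, -1.267]
ft_force: [0.6, 0.3, -0.0]
opening: 0.698
```

```bash
python3 - <<'E'
from h import *
o=bot.get_obs();print(o['t'],o['position'],o['ft_force'])
for c in('top','side'):
    im=bot.snapshot(c);cv2.imwrite(f'pics/{c}7.png',cv2.resize(im[80:220,200:380],None,fx=4,fy=4,interpolation=cv2.INTER_CUBIC))
B=np.array([.597,.025,0])-.025*yb
X=[B+[0,0,.09]+i*.022*xb+j*.011*yb for i,j in((1,1),(1,-1),(-1,-1),(-1,1))]+[B+[0,0,.04]+i*.035*xb+j*.032*yb for i,j in((1,1),(1,-1),(-1,-1),(-1,1))]
for n in('top','side'):print(n,((proj(n,X)-[200,80])*4).round().tolist())
E
```

```text
9.65 [ 0.4510866  -0.16330138  0.1935951 ] [ 0.64285325  0.33177298 -0.0035442 ]
top [[491.0, 347.0], [534.0, 349.0], [531.0, 433.0], [488.0, 431.0], [441.0, 337.0], [558.0, 343.0], [554.0, 470.0], [436.0, 464.0]]
side [[261.0, 196.0], [280.0, 176.0], [340.0, 204.0], [321.0, 225.0], [223.0, 263.0], [278.0, 205.0], [369.0, 249.0], [317.0, 310.0]]
```

View pics/side7.png

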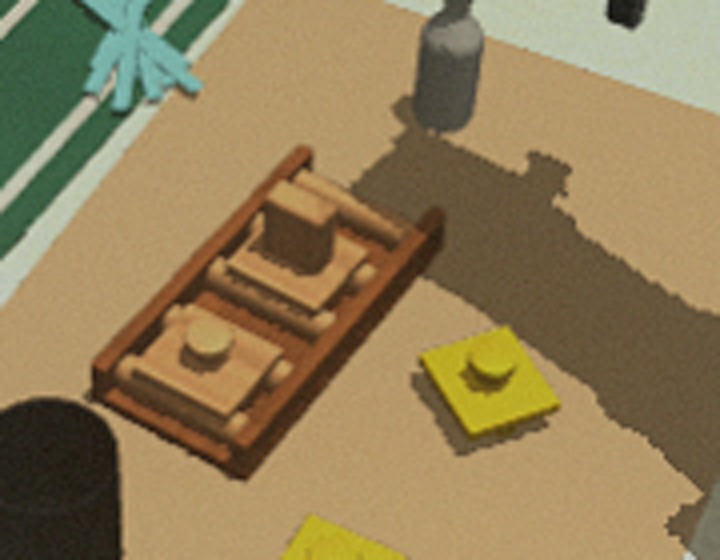

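View pics/top7.png

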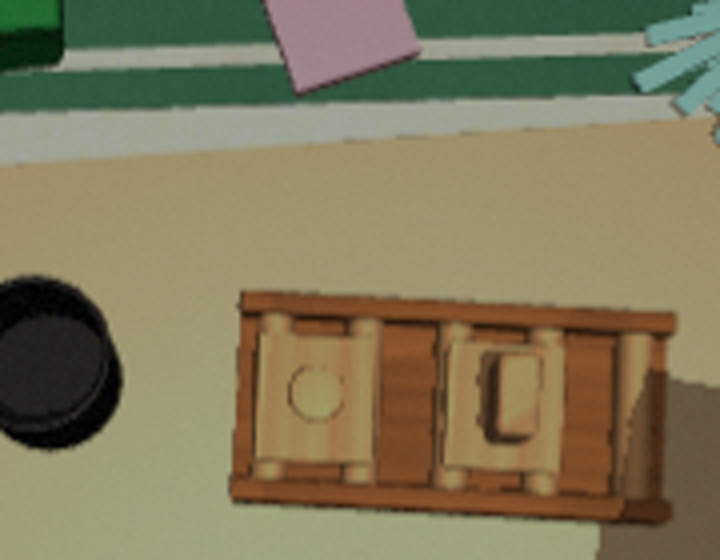

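The fin plate lies flat on the middle ridge and the next one (side crop 230–370, 215–310; top crop 445–560, 340–475). These positions fit the predicted seated pose to within about 2 px. The knob stop hasn't moved and the gripper is clear.

```bash
python3 -c "
from cell import bot
print(bot.job_done())"
```

```text
the job is handed in; nothing more can be done
None
```

I moved the tall-handled stop one notch towards the knob stop, set it down in the new notch, let go and backed the arm away. I handed the job in at about 9.7 s of the 32 s allowed.

- **Lift and shift:** I gripped the handle by its 22 mm sides, lifted it 32 mm, moved it about 45 mm along the board, and lowered it slowly. The full notch spacing is 50 mm, and the tab has 8 mm of play each way.
- **Contact:** The stop touched down at tool height 52.0 mm, against 52.1 mm when I gripped it in its first notch. The force was about 10 N.
- **Final pictures:** In both camera views the plate sits flat on its two ridges, within about 2 px (roughly 4 mm) of the predicted seated position.
- **Everything else:** The knob stop is still in its end notch, and the yellow look-alikes were not touched.
- **Disagreement:** The two cameras differed by 4–5 mm along the board when I first located the stops. I used the average, which was well within the play.

No checks failed.

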